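# Tidy the loose beauty things on the wardrobe shelf

## Robot

A 6-joint arm with a two-finger parallel gripper is mounted at the origin on the work surface. World frame = base frame: x ahead of the robot, y to its left, z up, the work surface at z = 0. Lengths are in m, angles in rad, forces in N, time in s.
With the tool pointing down it reaches from about 0.3 to 0.875 m from the base axis. Payload 6.4 kg.
Tool frame: the origin (TCP) lies at the very end of the fingers, on their centre line; the grasp point (between the pads) lies 19 mm behind it (robot.pinch_z is the distance from the TCP to the grasp point, in m); z points along the fingers, y is the direction in which the jaws open and shut (so a half turn about z gives the same grasp; the last joint's range is limited). The gripper opens to 88 mm and grips with 3 to 60 N. Pads are 18 mm wide; open, the fingers measure 123 mm over their backs; the gripper's body (75 mm by 187 mm) begins 45 mm behind the grasp point.
Start: joints at [1.103, 0.181, 1.607, -0, 1.354, -0.206], TCP at [0.149, 0.555, 0.239] pointing down, gripper open.
Joint ranges: [-2.99, 2.99], [-0.89, 2.07], [0.3, 2.58], [-1.14, 4.28], [0, 2.63], [-3.12, 3.12]. Speed limits (rad/s): [2.57, 2.57, 3.01, 3.14, 3.14, 3.14].

## Interface

Orientations are given as a unit quaternion [w, x, y, z].
In Python, from bench import robot gives the robot as it stands. The module is installed in compiled form; this text tells all that it offers.
- The arm moves only by the shell command python3 -m jog 'ROWS' [OPENING] [FORCE]. ROWS is JSON, a list of rows, each a list of 6 numbers: the shift along the tool's x, y, z in cm, then the turn, a rotation vector about the tool's x, y, z in rad. In form: [[dx, dy, dz, ax, ay, az], ...]. A call has 1 to 8 rows; each row is the pose to reach, as a shift and turn from the pose commanded when the call began, along the tool's axes at that moment; what a row does not reach only later rows make up. A row lasts 1/10 s, in which the tool goes at most 50 mm and 8.59 degrees, less where a joint would pass 70% of its speed; a pose out of reach is approached as far as the arm can. A call with a gripper value outside its range is refused whole. OPENING is the opening, from -1 (shut) to 1 (fully open), so that 0 is half open, set as the call begins (- or left out, the last holds). The fingers move at their own pace and stop on an object; FORCE is the grip in N (left out, the last holds). Time passes only in rows, so rows that repeat a pose let the fingers close. It gives the time, the measured TCP pose, the force and the opening at its end, in the units of the state.
- robot.get_state(): the state, without advancing time (a new reading comes with each control period).
- robot.camera(name): name is "scene" or "top" or "wrist"; returns (picture, depth): 420x560x3 uint8, red, green, blue; 420x560 float32, m along the optical axis (not along the pixel's ray), 0 where there is no reading.
- robot.camera_params(name): a dict with "fx", "fy", "cx", "cy" (pixels), "T" (4x4, takes a point from camera to world coordinates). Camera axes: x right, y up, looking along -z (the intrinsics and any distortion apply to the point x, -y, -z); pixel columns grow to the right and rows downward; lengths in m; the calibration is good to about 2 mm. A picture is of the moment at which its call begins: read the wrist's pose just before it. camera_params takes no time and is no camera call; for the wrist camera it gives the pose at the moment of the call.
- robot.finish_job(): hands the job in, once; it reports no verdict.
The state is a dict: "clock": time; "q": joint angles; "joint_velocities": joint speeds; "tau": joint torques, N m; "tool_pos": TCP position; "eef_rot": TCP orientation; "force": force on the tool from outside, world axes, zero at the start; "ft_torque": the same for the moment, N m; "grip_width": finger opening in m.
Only numpy, scipy, OpenCV 4.12 (cv2) and the standard library are available. Lean on these libraries where they do the work, as an engineer would, in place of code of your own. Each camera call takes 0.05 s, during which the arm holds its last target.

## Task

Sort the loose things on the shelf into where they belong: stand each of the two loose lipsticks upright, cap up, in an empty slot of its own in the clear lipstick organizer, put the two hair clips (the bar slide and the claw clip) in the steel cup, and drop the scarf ring over the ceramic cone so that it lies down around the cone's foot. Leave the comb and the nail-polish bottle where they are, and do not knock the bottle over.

Things in the scene. Friction and masses are not known exactly. Their poses are not given: they have to be found in the camera images.
- round_lipstick_center (a point): Closed round lipstick, black with a thin brass band at 30 to 34 mm height: a cylinder 20 mm in diameter, 70 mm tall, standing upright on the shelf, cap up. The point is its centre, 35 mm above its foot; z points to the cap.
- square_lipstick_center (a point): Closed square lipstick, aluminium-coloured with a thin black band at 26 to 29 mm height: 18 x 18 mm, 62 mm tall, standing upright on the shelf, cap up. The point is its centre, 31 mm above its foot; x and y are square to its sides, z points to the cap.
- bar_slide_center (a point): Bar hair slide (a clip), a white bar 52 mm long (its x), 14 mm wide (its y) and 10 mm high with five small brass-coloured beads on top (for looks only, to 13 mm height), lying flat. The point is its centre, 5 mm above its underside.
- claw_clip_center (a point): Black hair claw clip with teeth, closed and rigid: 44 mm long (its x), 22 mm wide (its y), 18 mm high, lying teeth down; grip it across the width. The point is its centre, 9 mm above its underside.
- scarf_ring_center (a point): Steel scarf ring lying flat: outer diameter 42 mm, inner diameter 34 mm, 12 mm high. The point is the centre of the ring, 6 mm above its underside; z is the ring's axis.
- organizer: Clear acrylic organizer, fixed: 44 mm (its x) by 164 mm (its y), 30 mm high, floor 4 mm thick. A row of four slots, each 36 x 36 mm inside, 4 mm walls, centred at y = -60, -20, +20, +60 mm, x = 0. Those at -60 and +20 hold fixed lipsticks (round, top at 74 mm; square, top at 66 mm) that stay; those at -20 and +60 are empty. Origin: centre of underside.
- cup: Low open round steel hairpin cup, fixed to the shelf: rim 90 mm in outer diameter, 42 mm high, wall 3 mm, tapering to 72 mm at the foot; its inner floor is 4 mm above the shelf. Both hair clips go in it, one may lie on the other. Origin: centre of its underside.
- cone: White ceramic ring cone, fixed to the shelf: a slim cone, 22 mm in diameter at its foot and 6 mm near its rounded tip, 70 mm high in all, on a flat round plate 80 mm in diameter and 6 mm thick. Origin: centre of the underside of the plate.
- comb_center (a point): Bystander: black comb, 150 mm long (its y), 28 mm wide, 5 mm high, lying loose on the shelf, beyond the organizer, cup and cone. The point is at its middle, 2.5 mm up. To be left alone.
- polish_center (a point): Bystander: nail-polish bottle, clear glass body 28 mm in diameter and 30 mm high with a black cap 15 mm in diameter, 56 mm tall in all, standing loose among the things to sort. The point is at its middle, 28 mm up. To be left alone.
Things that resemble listed ones, but are neither listed nor needed, are in the scene too. Leave any orange look-alike of the part that bears round_lipstick_center alone.

How it is judged:
By the outcome, as a careful person would: the job done as asked, in the order asked, and still so for the second after the job is handed in, with the robot touching nothing.
It also fails if it takes over 134 s, if anything falls off the work surface, if the arm or the gripper's body presses on something with over 40 N, if the wrist force passes 120 N, or if a joint passes its speed limit or range.

## Working session

There is one attempt and no reset: what is moved stays moved. The work goes in short steps, Python scripts to look and compute and a shell command to move; the robot and the scene stay as the last step left them, time stands still between calls to the robot, and variables do not carry over. Pictures are saved under pics/ and viewed, and the job is handed in when it is done.

```bash
mkdir -p pics; ls; python3 - <<'E'
from bench import robot
import cv2
s=robot.get_state(); print(s)
for n in ("scene","top","wrist"):
    p,d=robot.camera(n); cv2.imwrite(f"pics/{n}0.png",p[:,:,::-1])
    import numpy as np
    np.save(f"pics/{n}0.npy",d)
    c=robot.camera_params(n); print(n,c)
E
```

```text
pics
{'clock': 0.0, 'q': array([ 1.10269756e+00,  1.81499517e-01,  1.60795079e+00,  7.66904352e-06,
        1.35380284e+00, -2.06303408e-01]), 'joint_velocities': array([ 5.13420309e-04, -2.01225679e-04,  1.12652496e-03, -7.60781048e-05,
        1.07353015e-03,  5.86137771e-04]), 'tau': array([ 1.02229937e-03, -4.33866584e+01, -3.41856015e+01,  7.03151780e-02,
        3.84872477e-02, -1.14301902e-04]), 'tool_pos': array([0.14856687, 0.55494871, 0.23786114]), 'eef_rot': array([-2.78217619e-04,  1.30524971e-01,  9.91444674e-01, -7.82251699e-04]), 'force': array([-0.47293978, -0.14276169,  0.4067546 ]), 'ft_torque': array([-0.05536831,  0.02859194, -0.03049843]), 'grip_width': 0.0883223087495319}
scene {'fx': 469.3165031486377, 'fy': 469.3165031486377, 'cx': 283.122506656493, 'cy': 217.3224493298359, 'T': array([[ 0.6720321 , -0.47656825,  0.56679411,  1.11272297],
       [ 0.74024199,  0.45337451, -0.49648096, -0.5189333 ],
       [-0.02036294,  0.75321594,  0.65745806,  0.7726599 ],
       [ 0.        ,  0.        ,  0.        ,  1.        ]])}
top {'fx': 388.92007052501583, 'fy': 388.92007052501583, 'cx': 277.7895248474667, 'cy': 209.15301529342753, 'T': array([[-0.01069313,  0.98602139, -0.16627532,  0.3930055 ],
       [-0.99960292, -0.01487604, -0.02393145,  0.01643705],
       [-0.02607044,  0.16595339,  0.98578892,  0.88613588],
       [ 0.        ,  0.        ,  0.        ,  1.        ]])}
wrist {'fx': 313.8160153783788, 'fy': 313.8160153783788, 'cx': 276.178880752811, 'cy': 212.8196650055488, 'T': array([[ 0.258843  , -0.92617921, -0.27421227,  0.07735788],
       [ 0.96591875,  0.24786246,  0.07460007,  0.57414377],
       [-0.0011261 , -0.28417648,  0.95877133,  0.38495069],
       [ 0.        ,  0.        ,  0.        ,  1.        ]])}
```

View pics/scene0.png

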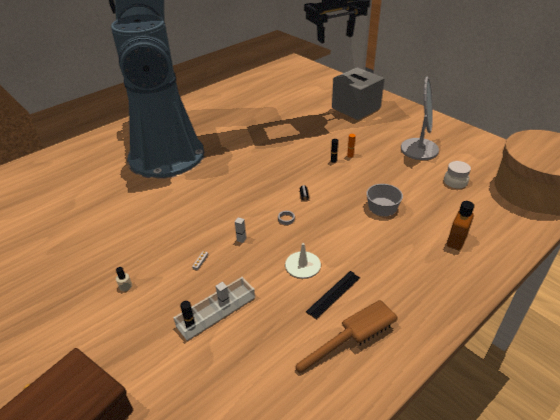

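View pics/top0.png

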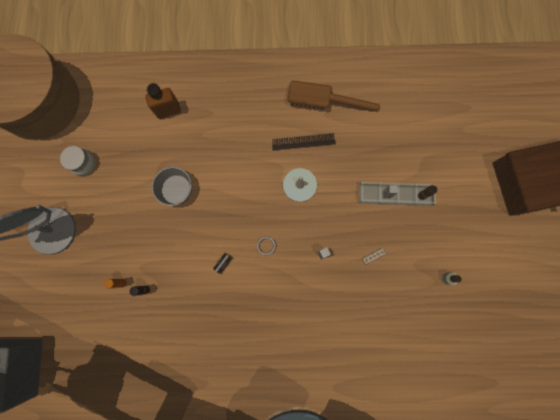

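View pics/wrist0.png

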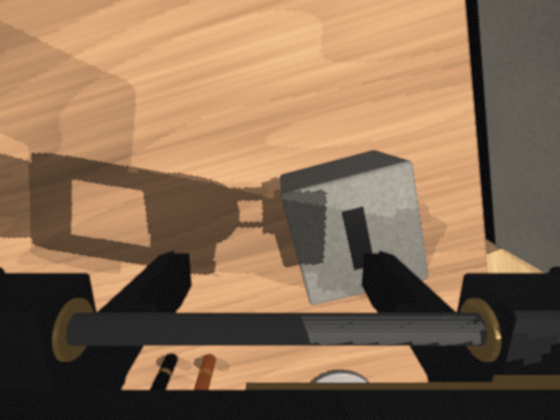

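```bash
cat > h.py <<'E'
import numpy as np,cv2
from bench import robot
def ray(n,u,v,z,c=None):
    c=c or robot.camera_params(n);T=c["T"]
    d=T[:3,:3]@np.array([(u-c["cx"])/c["fx"],-(v-c["cy"])/c["fy"],-1.]);o=T[:3,3]
    return o+d*(z-o[2])/d[2]
def proj(n,p,c=None):
    c=c or robot.camera_params(n);T=c["T"];q=T[:3,:3].T@(np.array(p)-T[:3,3])
    return c["cx"]+c["fx"]*q[0]/-q[2], c["cy"]-c["fy"]*q[1]/-q[2]
def crop(src,x0,y0,x1,y1,k,out):
    im=cv2.imread(src)[y0:y1,x0:x1];im=cv2.resize(im,None,fx=k,fy=k,interpolation=cv2.INTER_CUBIC)
    for x in range((x0+9)//10*10,x1,10):
        cv2.line(im,((x-x0)*k,0),((x-x0)*k,6 if x%50 else 14),(0,255,0),1)
        if x%20==0: cv2.putText(im,str(x),((x-x0)*k,24),0,.35,(0,255,0),1)
    for y in range((y0+9)//10*10,y1,10):
        cv2.line(im,(0,(y-y0)*k),(6,(y-y0)*k),(0,255,0),1)
        if y%20==0: cv2.putText(im,str(y),(8,(y-y0)*k+4),0,.35,(0,255,0),1)
    cv2.imwrite(out,im)
E
python3 - <<'E'
from h import *
crop("pics/top0.png",90,150,240,310,5,"pics/ta.png") if 0 else None
crop("pics/top0.png",90,160,240,270+30,4,"pics/ta.png")
crop("pics/top0.png",240,160,400,280,5,"pics/tb.png")
crop("pics/top0.png",340,170,480,290,5,"pics/tc.png")
crop("pics/scene0.png",270,120,420,230,5,"pics/sa.png")
E
```

```text
(no output)
```

View pics/ta.png

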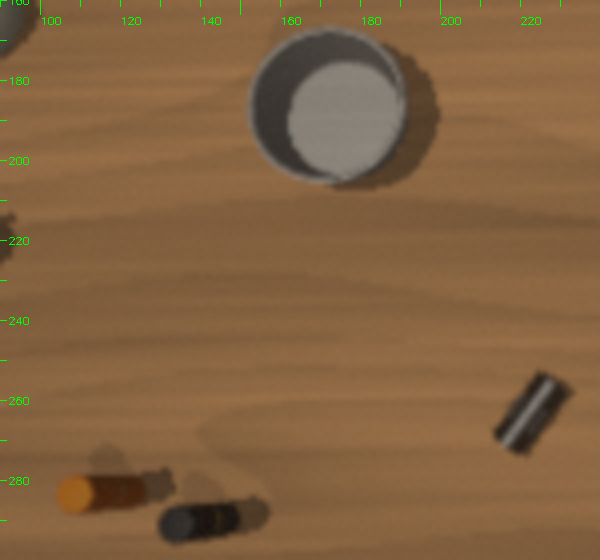

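View pics/tb.png

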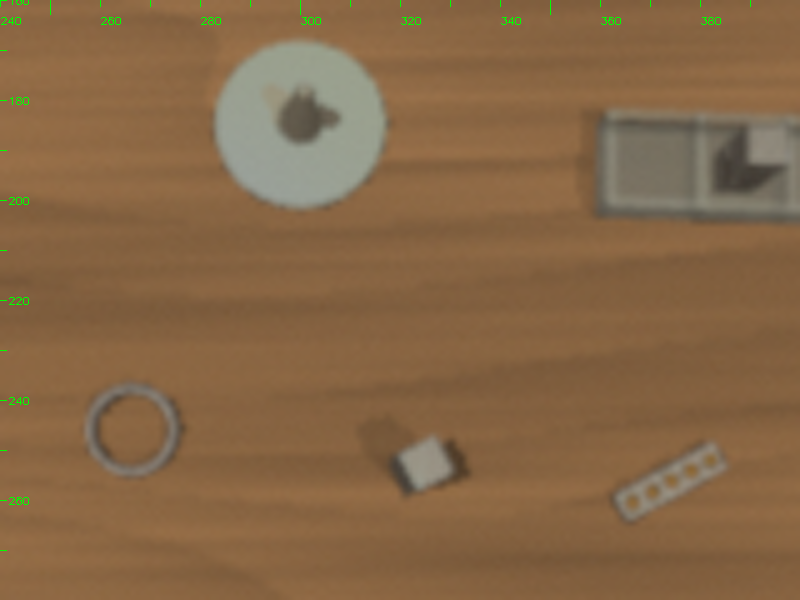

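View pics/tc.png

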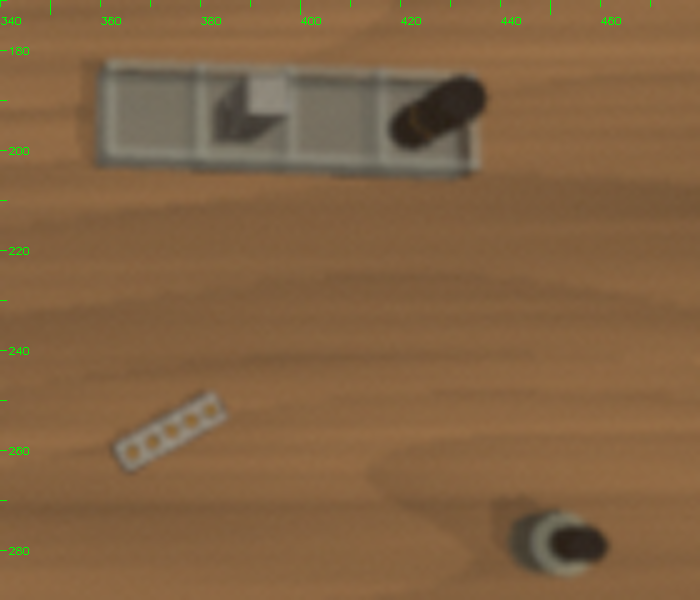

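View pics/sa.png

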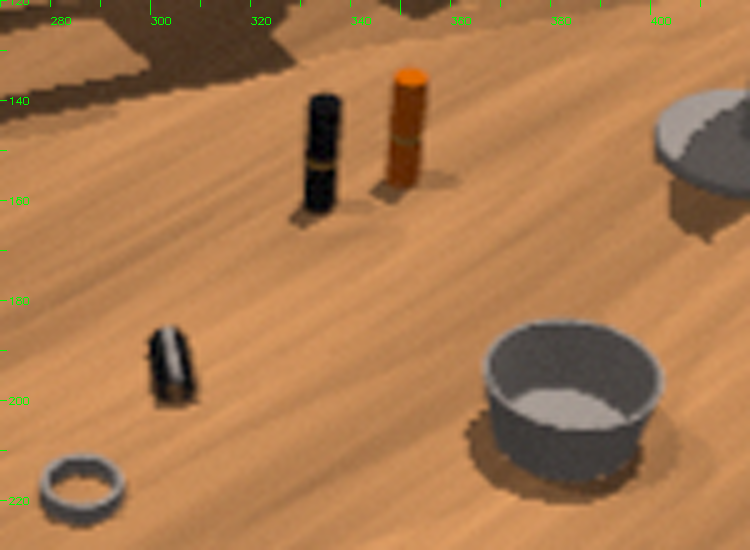

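```bash
python3 - <<'E'
from h import *
np.set_printoptions(precision=4,suppress=True)
def P(k,x0,y0,px,py,z): return ray("top",x0+px/k,y0+py/k,z)
A=lambda x,y,z:P(4,90,160,x,y,z)
B=lambda x,y,z:P(5,240,160,x,y,z)
C=lambda x,y,z:P(5,340,170,x,y,z)
print("round",A(177,524,.07),"orange",A(75,494,.07))
print("claw",A(533,413,.015),[A(x,y,.013)[:2] for x,y in((545,373),(574,391),(522,455),(494,437))])
print("cup",A(327.5,105.5,.042), A(249,105,.042)-A(406,105,.042))
print("ring",B(133,429,.012)); print("cone",B(300,124,.006))
print("sq",B(426,463,.062)); print("bar",B(669.5,481.5,.01),[B(x,y,.01)[:2] for x,y in((611,497),(709,441),(728,466),(630,522))])
print("org",[C(x,y,.03)[:2] for x,y in((101,60),(97,167),(479,172),(483,72))])
print("orgsq",C(267,96,.066),"orground",C(464,96,.074)); print("polish",C(581,544,.056))
s=lambda x,y,z:ray("scene",270+x/5,120+y/5,z)
print("scene: round",s(325,99,.07),"ring",s(82,475,.012),"claw",s(170,363,.012),"cup",s(573,375,.042))
d=np.load("pics/top0.npy")
for n,(u,v) in dict(round=(134,291),cup=(178,190),claw=(223,263),sq=(325,252)).items(): 
    print(n,d[v,u])
E
```

```text
round [0.3629 0.3361 0.07  ] orange [0.3788 0.3906 0.07  ]
claw [0.4195 0.1604 0.015 ] [array([0.4418, 0.1543]), array([0.4315, 0.1379]), array([0.3965, 0.1666]), array([0.4066, 0.1824])]
cup [0.5907 0.2737 0.042 ] [0.0015 0.0886 0.    ]
ring [0.4574 0.0637 0.012 ]
cone [ 0.5979 -0.0143  0.006 ]
sq [ 0.4378 -0.0623  0.062 ]
bar [ 0.4312 -0.1751  0.01  ] [array([ 0.4246, -0.1489]), array([ 0.4489, -0.1935]), array([ 0.4377, -0.2013]), array([ 0.4135, -0.1567])]
org [array([ 0.5965, -0.1486]), array([ 0.5477, -0.1446]), array([ 0.5428, -0.3128]), array([ 0.5881, -0.3181])]
orgsq [ 0.5709 -0.2117  0.066 ] orground [ 0.5678 -0.2921  0.074 ]
polish [ 0.3807 -0.3326  0.056 ]
scene: round [0.3629 0.3385 0.07  ] ring [0.4561 0.0673 0.012 ] claw [0.4218 0.1613 0.012 ] cup [0.5943 0.2725 0.042 ]
round 0.8050254
cup 0.9062866
claw 0.86482626
sq 0.8182583
```

```bash
cat >> h.py <<'E'
from scipy.spatial.transform import Rotation as R
def go(x,y,z,phi=None,alt=0):
    """print the row (cm, rad) to reach TCP xyz, jaw (tool y) at world angle phi deg, pointing down; shift from measured pose"""
    s=robot.get_state();w,a,b,c=s["eef_rot"];r=R.from_quat([a,b,c,w])
    m=r.as_matrix();cur=np.degrees(np.arctan2(m[1,1],m[0,1]))
    if phi is None: phi=cur
    d=(phi-cur+90)%180-90+alt*180
    f=np.radians(cur+d);Y=np.array([np.cos(f),np.sin(f),0]);Z=np.array([0,0,-1.]);X=np.cross(Y,Z)
    rv=(r.inv()*R.from_matrix(np.c_[X,Y,Z])).as_rotvec()
    print("cm",np.round(r.inv().apply(np.array([x,y,z])-s["tool_pos"])*100,2),"rad",np.round(rv,3),"deg",round(d,1),"cur",np.round(cur,1),"q",np.round(s["q"],2),"t",round(s["clock"],2))
E
python3 - <<'E'
from h import *
go(.3629,.3372,.20,0); go(.3629,.3372,.20,0,1)
crop("pics/top0.png",310,238,342,268,20,"pics/sq.png")
E
```

```text
cm [-26.34 -15.49   3.82] rad [-1.000e-03  1.000e-03  1.309e+00] deg -75.0 cur 75.0 q [ 1.1   0.18  1.61  0.    1.35 -0.21] t 0.15
cm [-26.34 -15.49   3.82] rad [-1.000e-03 -1.000e-03 -1.833e+00] deg 105.0 cur 75.0 q [ 1.1   0.18  1.61  0.    1.35 -0.21] t 0.15
```

View pics/sq.png

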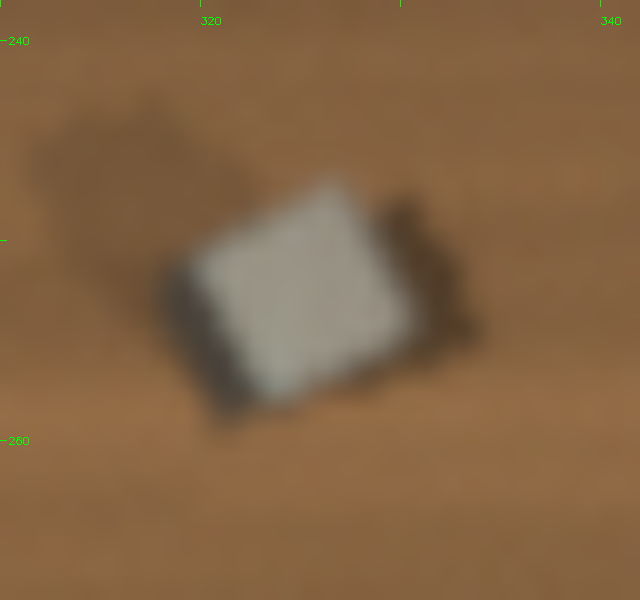

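```bash
python3 -m jog '[[-26.3,-15.5,0,0,0,1.309],[-26.3,-15.5,0,0,0,1.309],[-26.3,-15.5,0,0,0,1.309],[-26.3,-15.5,0,0,0,1.309],[-26.3,-15.5,3.8,0,0,1.309],[-26.3,-15.5,3.8,0,0,1.309],[-26.3,-15.5,3.8,0,0,1.309],[-26.3,-15.5,3.8,0,0,1.309]]' 1 20
python3 -m jog '[[0,0,0,0,0,0],[0,0,0,0,0,0]]'
python3 - <<'E'
from h import *
go(.3629,.3372,.20,0)
p,d=robot.camera("wrist");cv2.imwrite("pics/w1.png",p[:,:,::-1]);np.save("pics/w1.npy",d)
print(proj("wrist",(.3629,.3372,.07)),proj("wrist",(.379,.3906,.07)))
E
```

```text
clock: 0.95
tool_pos: [0.3637, 0.3354, 0.1994]
eef_rot: [-0.0, 0.671, 0.741, -0.001]
force: [0.3, 0.2, -0.2]
grip_width: 0.0882
clock: 1.15
tool_pos: [0.3626, 0.3377, 0.2007]
eef_rot: [-0.0, 0.666, 0.746, -0.0]
force: [-0.1, 0.9, 0.6]
grip_width: 0.0881
cm [-0.05  0.02  0.07] rad [-0.     0.     0.113] deg -6.5 cur 6.5 q [0.51 0.04 1.84 0.   1.26 0.4 ] t 1.15
(np.float64(277.056443845744), np.float64(204.16292916305525)) (np.float64(302.45571585135485), np.float64(147.17895427504027))
```

View pics/w1.png

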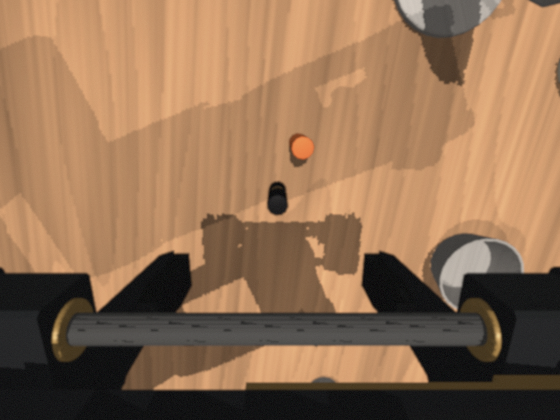

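```bash
python3 -m jog '[[0,0,0,0,0,0.113],[0,0,5,0,0,0.113],[0,0,10,0,0,0.113],[0,0,14,0,0,0.113],[0,0,16.8,0,0,0.113],[0,0,16.8,0,0,0.113],[0,0,16.8,0,0,0.113]]'
python3 -m jog '[[0,0,0,0,0,0],[0,0,0,0,0,0],[0,0,0,0,0,0],[0,0,0,0,0,0],[0,0,0,0,0,0],[0,0,0,0,0,0],[0,0,0,0,0,0],[0,0,0,0,0,0]]' -1 20
```

```text
clock: 1.9
tool_pos: [0.3626, 0.3381, 0.0331]
eef_rot: [-0.0, 0.708, 0.707, -0.0]
force: [0.4, 0.4, 0.4]
grip_width: 0.0882
clock: 2.7
tool_pos: [0.3627, 0.3376, 0.0327]
eef_rot: [-0.0, 0.709, 0.706, -0.0]
force: [-0.2, 0.2, 0.6]
grip_width: 0.0262
```

```bash
python3 -m jog '[[0,0,0,0,0,0],[0,0,0,0,0,0],[0,0,0,0,0,0],[0,0,0,0,0,0],[0,0,-2,0,0,0],[0,0,-6,0,0,0],[0,0,-10,0,0,0],[0,0,-13,0,0,0]]'
python3 - <<'E'
from h import *
go(.5725,-.172,.165,-2)
p,d=robot.camera("wrist");cv2.imwrite("pics/w2.png",p[:,:,::-1])
E
```

```text
clock: 3.5
tool_pos: [0.3632, 0.3379, 0.1651]
eef_rot: [0.0, 0.709, 0.706, 0.001]
force: [0.8, 0.5, -0.3]
grip_width: 0.0193
cm [-50.91  21.13  -0.  ] rad [ 0.002 -0.001  0.031] deg -1.8 cur -0.2 q [0.51 0.08 1.87 0.   1.18 0.51] t 3.5
```

View pics/w2.png

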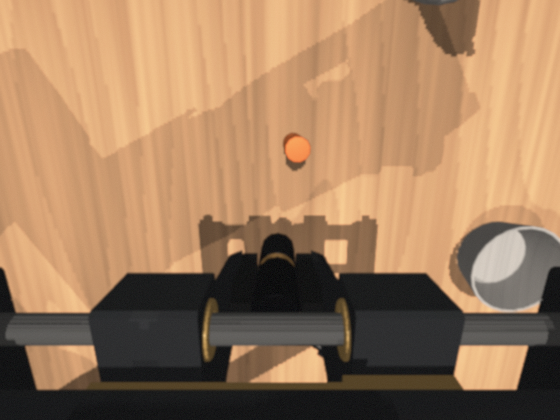

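```bash
python3 -m jog '[[-50.9,21.1,0,0,0,0.035],[-50.9,21.1,0,0,0,0.035],[-50.9,21.1,0,0,0,0.035],[-50.9,21.1,0,0,0,0.035],[-50.9,21.1,0,0,0,0.035],[-50.9,21.1,0,0,0,0.035],[-50.9,21.1,0,0,0,0.035],[-50.9,21.1,0,0,0,0.035]]'
python3 - <<'E'
from h import *
go(.5724,-.1717,.165,-2.3)
E
```

```text
clock: 4.35
tool_pos: [0.5148, -0.0345, 0.1626]
eef_rot: [0.0, 0.721, 0.693, 0.0]
force: [0.4, 0.6, 0.2]
grip_width: 0.0192
cm [-13.48   6.3   -0.24] rad [ 0.    -0.     0.001] deg -0.0 cur -2.3 q [-0.3   0.13  1.83  0.    1.18 -0.26] t 4.35
```

```bash
python3 -m jog '[[-5,2.2,0,0,0,0],[-10,4.5,0,0,0,0],[-13.4,6.0,0,0,0,0],[-13.4,6.0,0,0,0,0],[-13.4,6.0,0,0,0,0]]'
python3 - <<'E'
from h import *
go(.5724,-.1717,.165,-2.3)
p,d=robot.camera("scene");cv2.imwrite("pics/s2.png",p[:,:,::-1])
p,d=robot.camera("top");cv2.imwrite("pics/t2.png",p[:,:,::-1])
crop("pics/s2.png",150,200,310,350,5,"pics/s2c.png")
E
```

```text
clock: 4.85
tool_pos: [0.5688, -0.1694, 0.1619]
eef_rot: [-0.001, 0.722, 0.692, -0.0]
force: [-0.6, 0.6, -1.1]
grip_width: 0.019
cm [-0.21  0.37 -0.31] rad [-0.001 -0.001 -0.001] deg 0.1 cur -2.4 q [-0.49  0.3   1.63  0.    1.22 -0.45] t 4.85
```

View pics/s2.png

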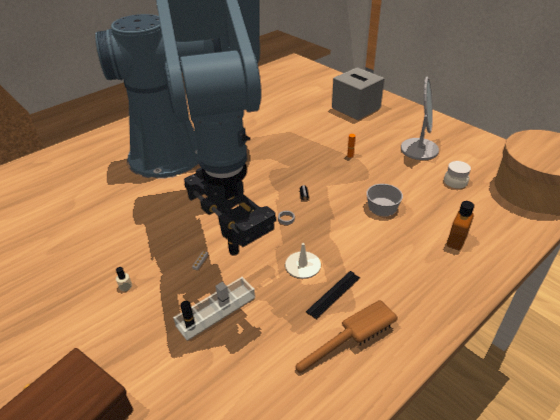

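```bash
python3 -m jog '[[-0.2,0.4,0,0,0,0],[-0.2,0.4,4,0,0,0],[-0.2,0.4,7,0,0,0],[-0.2,0.4,7,0,0,0],[-0.2,0.4,7,0,0,0]]'
python3 - <<'E'
from h import *
go(.5724,-.1717,.038,-2.3)
p,d=robot.camera("scene");cv2.imwrite("pics/s3.png",p[:,:,::-1])
crop("pics/s3.png",150,210,310,350,5,"pics/s3c.png")
E
```

```text
clock: 5.45
tool_pos: [0.5731, -0.1699, 0.093]
eef_rot: [-0.0, 0.72, 0.694, -0.0]
force: [0.1, 0.5, -0.3]
grip_width: 0.0193
cm [-0.18 -0.06  5.5 ] rad [-0.001 -0.     0.002] deg -0.1 cur -2.2 q [-0.49  0.4   1.65  0.    1.09 -0.45] t 5.45
```

View pics/s3c.png

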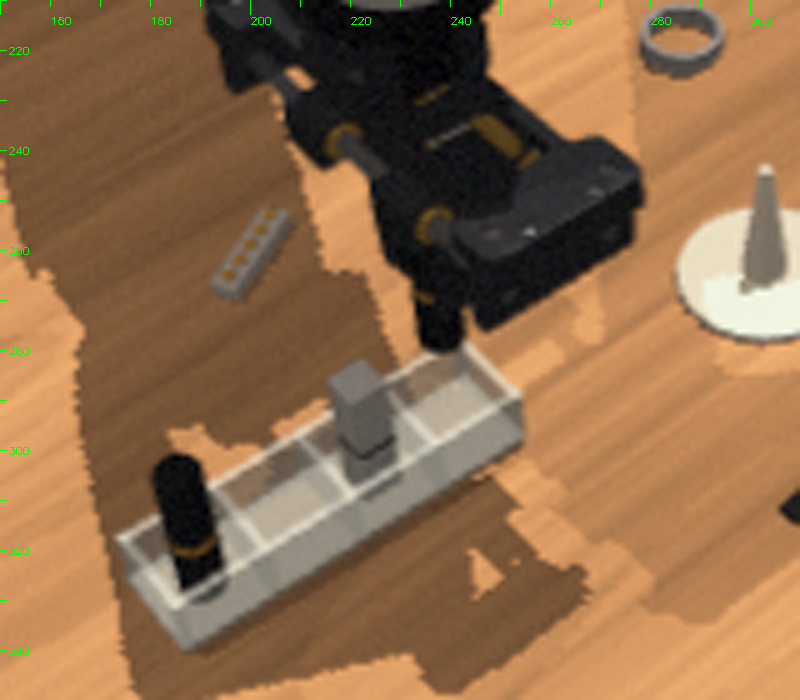

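```bash
python3 - <<'E'
from h import *
for p in [(.5731,-.1699,.060),(.5724,-.1717,.004),(.5724,-.1717,.03)]:
    u,v=proj("scene",p);print((u-150)*5,(v-210)*5)
E
```

```text
443.349097722496 337.1551247070684
449.973110531957 427.79999386435776
444.8759816566069 387.1887028809124
```

```bash
python3 -m jog '[[0,0,2,0,0,0],[0,0,4,0,0,0],[0,0,5.4,0,0,0],[0,0,5.4,0,0,0],[0,0,5.4,0,0,0]]'
python3 -m jog '[[0,0,0,0,0,0],[0,0,0.1,0,0,0],[0,0,0.1,0,0,0]]'
```

```text
clock: 6.0
tool_pos: [0.5738, -0.1712, 0.0398]
eef_rot: [0.001, 0.721, 0.693, 0.0]
force: [0.1, 0.5, 0.5]
grip_width: 0.0195
clock: 6.3
tool_pos: [0.5735, -0.1711, 0.0384]
eef_rot: [0.001, 0.721, 0.693, 0.0]
force: [0.3, 0.1, -0.1]
grip_width: 0.0195
```

```bash
python3 -m jog '[[0,0,0.1,0,0,0],[0,0,0.1,0,0,0],[0,0,0.1,0,0,0]]'
python3 -m jog '[[0,0,0,0,0,0],[0,0,0,0,0,0],[0,0,0,0,0,0],[0,0,0,0,0,0],[0,0,0,0,0,0]]' 0
python3 -m jog '[[0,0,-3,0,0,0],[0,0,-8,0,0,0],[0,0,-12,0,0,0],[0,0,-15,0,0,0],[0,0,-15,0,0,0],[0,0,-15,0,0,0]]'
python3 - <<'E'
from h import *
go(.4378,-.0623,.165,27.4); go(.4378,-.0623,.165,-62.6);
p,d=robot.camera("scene");cv2.imwrite("pics/s4.png",p[:,:,::-1])
crop("pics/s4.png",150,210,310,350,5,"pics/s4c.png")
E
```

```text
clock: 6.6
tool_pos: [0.573, -0.1708, 0.0367]
eef_rot: [-0.0, 0.721, 0.693, -0.0]
force: [0.1, -0.9, -0.5]
grip_width: 0.0191
clock: 7.1
tool_pos: [0.5731, -0.1709, 0.0367]
eef_rot: [0.0, 0.721, 0.693, -0.0]
force: [-0.5, -0.1, -0.3]
grip_width: 0.0444
clock: 7.7
tool_pos: [0.5733, -0.171, 0.1872]
eef_rot: [0.001, 0.721, 0.693, 0.0]
force: [-0.0, 0.3, -0.2]
grip_width: 0.0441
cm [ 10.33 -13.96   2.19] rad [ 0.001  0.001 -0.517] deg 29.6 cur -2.2 q [-0.49  0.28  1.6  -0.    1.26 -0.45] t 7.7
cm [ 10.33 -13.96   2.19] rad [ 1.000e-03 -0.000e+00  1.054e+00] deg -60.4 cur -2.2 q [-0.49  0.28  1.6  -0.    1.26 -0.45] t 7.7
```

View pics/s4c.png

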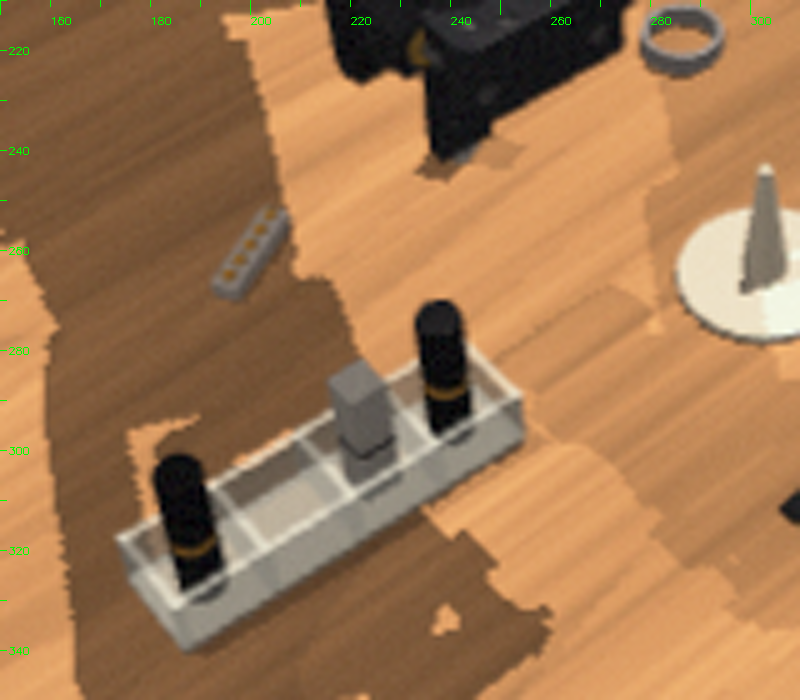

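```bash
python3 -m jog '[[10.3,-14,-1.3,0,0,-0.517],[10.3,-14,-1.3,0,0,-0.517],[10.3,-14,-1.3,0,0,-0.517],[10.3,-14,-1.3,0,0,-0.517],[10.3,-14,-1.3,0,0,-0.517],[10.3,-14,-1.3,0,0,-0.517],[10.3,-14,-1.3,0,0,-0.517]]' 1
python3 - <<'E'
from h import *
go(.4378,-.0623,.03,27.4)
print(proj("wrist",(.4378,-.0623,.062)))
p,d=robot.camera("wrist");cv2.imwrite("pics/w3.png",p[:,:,::-1])
crop("pics/w3.png",240,160,320,240,8,"pics/w3c.png")
E
```

```text
clock: 8.45
tool_pos: [0.4376, -0.063, 0.1991]
eef_rot: [-0.0, 0.52, 0.854, -0.0]
force: [0.0, -0.5, 0.3]
grip_width: 0.0883
cm [ 0.05  0.06 16.91] rad [-0.001 -0.001 -0.002] deg 0.1 cur 27.3 q [-0.41 -0.08  1.97 -0.    1.26 -0.89] t 8.45
(np.float64(277.26910616409987), np.float64(201.35472997225457))
```

View pics/w3c.png

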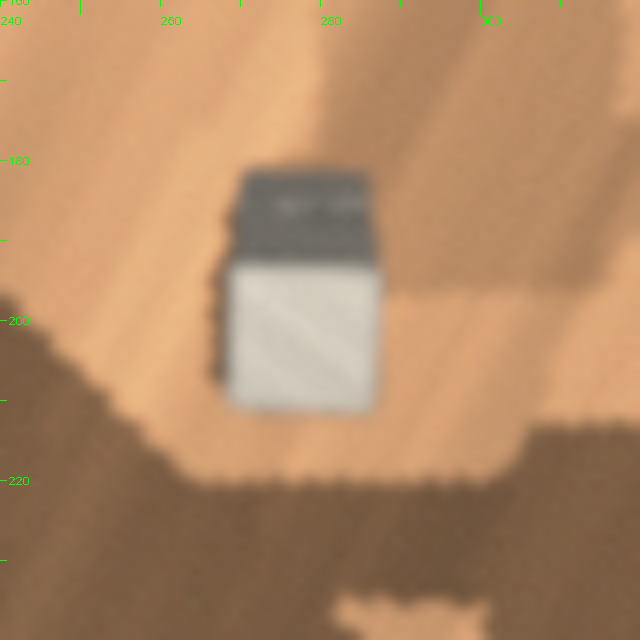

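```bash
python3 -m jog '[[0,0,4,0,0,0],[0,0,9,0,0,0],[0,0,13.5,0,0,0],[0,0,16.7,0,0,0],[0,0,16.7,0,0,0],[0,0,16.7,0,0,0]]'
python3 -m jog '[[0,0,0,0,0,0],[0,0,0,0,0,0],[0,0,0,0,0,0],[0,0,0,0,0,0],[0,0,0,0,0,0],[0,0,0,0,0,0],[0,0,0,0,0,0],[0,0,0,0,0,0]]' -1 20
python3 -m jog '[[0,0,0,0,0,0],[0,0,0,0,0,0],[0,0,0,0,0,0]]'
python3 -m jog '[[0,0,-2,0,0,0],[0,0,-6,0,0,0],[0,0,-10,0,0,0],[0,0,-13,0,0,0],[0,0,-13,0,0,0],[0,0,-13,0,0,0]]'
python3 - <<'E'
from h import *
go(.5694,-.2505,.163,-2.3)
E
```

```text
clock: 9.1
tool_pos: [0.4373, -0.0628, 0.0326]
eef_rot: [-0.001, 0.52, 0.854, -0.0]
force: [0.3, 0.2, -0.3]
grip_width: 0.0876
clock: 9.9
tool_pos: [0.4371, -0.0625, 0.0327]
eef_rot: [-0.0, 0.52, 0.854, -0.0]
force: [-0.2, -0.5, -0.6]
grip_width: 0.0262
clock: 10.2
tool_pos: [0.4371, -0.0625, 0.0326]
eef_rot: [-0.0, 0.52, 0.854, -0.0]
force: [1.0, -1.5, -0.2]
grip_width: 0.0179
clock: 10.8
tool_pos: [0.4374, -0.0626, 0.163]
eef_rot: [0.001, 0.52, 0.854, 0.0]
force: [-0.0, 0.5, -0.3]
grip_width: 0.0184
cm [-22.76   3.07   0.03] rad [0.001 0.001 0.518] deg -29.7 cur 27.4 q [-0.41 -0.04  2.   -0.    1.17 -0.89] t 10.8
```

```bash
python3 -m jog '[[-22.8,3.1,0,0,0,0.518],[-22.8,3.1,0,0,0,0.518],[-22.8,3.1,0,0,0,0.518],[-22.8,3.1,0,0,0,0.518],[-22.8,3.1,0,0,0,0.518],[-22.8,3.1,0,0,0,0.518],[-22.8,3.1,0,0,0,0.518]]'
python3 -m jog '[[0,0,3,0,0,0],[0,0,5.5,0,0,0],[0,0,5.5,0,0,0],[0,0,5.5,0,0,0]]'
python3 - <<'E'
from h import *
go(.5694,-.2505,.038,-2.3)
p,d=robot.camera("scene");cv2.imwrite("pics/s5.png",p[:,:,::-1])
crop("pics/s5.png",150,210,310,350,5,"pics/s5c.png")
E
```

```text
clock: 11.5
tool_pos: [0.5683, -0.2501, 0.1598]
eef_rot: [-0.002, 0.721, 0.693, -0.0]
force: [0.2, 1.2, 0.0]
grip_width: 0.0178
clock: 11.9
tool_pos: [0.5687, -0.2493, 0.1072]
eef_rot: [-0.001, 0.721, 0.693, -0.0]
force: [-0.2, 0.2, -0.9]
grip_width: 0.018
cm [-0.13  0.09  6.92] rad [-0.002 -0.001  0.001] deg -0.1 cur -2.2 q [-0.6   0.42  1.58  0.    1.14 -0.56] t 11.9
```

View pics/s5c.png

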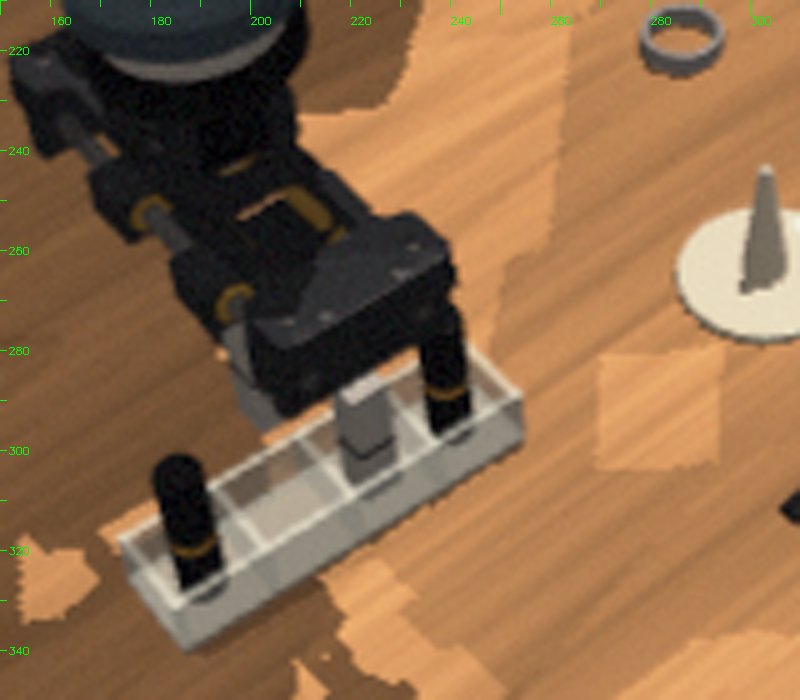

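```bash
python3 -m jog '[[-0.1,0,2.5,0,0,0],[-0.1,0,4.5,0,0,0],[-0.1,0,6.2,0,0,0],[-0.1,0,6.9,0,0,0],[-0.1,0,6.9,0,0,0],[-0.1,0,6.9,0,0,0],[-0.1,0,6.9,0,0,0]]'
python3 -m jog '[[0,0,0.1,0,0,0],[0,0,0.1,0,0,0],[0,0,0.1,0,0,0]]'
```

```text
clock: 12.65
tool_pos: [0.5704, -0.2522, 0.04]
eef_rot: [0.001, 0.721, 0.693, 0.0]
force: [0.6, 0.0, 0.8]
grip_width: 0.0176
clock: 12.95
tool_pos: [0.5696, -0.2517, 0.0379]
eef_rot: [0.0, 0.721, 0.693, 0.0]
force: [0.3, 0.2, -0.5]
grip_width: 0.0175
```

```bash
python3 -m jog '[[0,0,0.1,0,0,0],[0,0,0.1,0,0,0],[0,0,0.1,0,0,0]]'
python3 -m jog '[[0,0,0,0,0,0],[0,0,0,0,0,0],[0,0,0,0,0,0],[0,0,0,0,0,0],[0,0,0,0,0,0]]' 0
python3 -m jog '[[0,0,-3,0,0,0],[0,0,-8,0,0,0],[0,0,-12,0,0,0],[0,0,-15,0,0,0],[0,0,-15,0,0,0],[0,0,-15,0,0,0]]'
python3 - <<'E'
from h import *
p,d=robot.camera("scene");cv2.imwrite("pics/s6.png",p[:,:,::-1])
crop("pics/s6.png",150,210,310,350,5,"pics/s6c.png")
a=-61.4
go(.4312,-.1751,.18,a+90);go(.4312,-.1751,.18,a-90)
E
```

```text
clock: 13.25
tool_pos: [0.5695, -0.2516, 0.0366]
eef_rot: [-0.0, 0.721, 0.693, -0.0]
force: [0.6, -0.9, 0.6]
grip_width: 0.0177
clock: 13.75
tool_pos: [0.5696, -0.2517, 0.0367]
eef_rot: [-0.0, 0.721, 0.693, -0.0]
force: [-0.1, -1.1, 0.1]
grip_width: 0.0438
clock: 14.35
tool_pos: [0.5698, -0.2518, 0.1872]
eef_rot: [0.001, 0.721, 0.693, 0.0]
force: [-0.4, 0.1, -1.0]
grip_width: 0.0439
cm [  7.06 -14.07   0.59] rad [-0.001 -0.001 -0.539] deg 30.9 cur -2.3 q [-0.61  0.33  1.53 -0.    1.28 -0.57] t 14.4
cm [  7.06 -14.07   0.59] rad [-0.001 -0.001 -0.539] deg 30.9 cur -2.3 q [-0.61  0.33  1.53 -0.    1.28 -0.57] t 14.4
```

View pics/s6c.png

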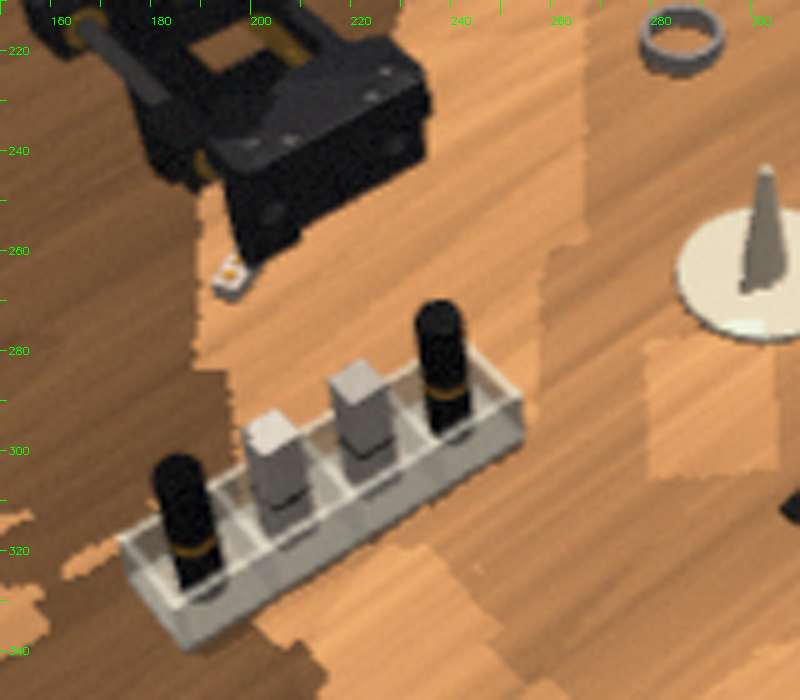

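```bash
python3 -m jog '[[7.1,-14.1,-1,0,0,-0.539],[7.1,-14.1,-1,0,0,-0.539],[7.1,-14.1,-1,0,0,-0.539],[7.1,-14.1,-1,0,0,-0.539],[7.1,-14.1,-1,0,0,-0.539],[7.1,-14.1,-1,0,0,-0.539]]'
python3 - <<'E'
from h import *
go(.4312,-.1751,.002,28.6)
print(proj("wrist",(.4312,-.1751,.010)))
p,d=robot.camera("wrist");cv2.imwrite("pics/w4.png",p[:,:,::-1])
crop("pics/w4.png",230,120,330,200,7,"pics/w4c.png")
E
```

```text
clock: 15.0
tool_pos: [0.4316, -0.1753, 0.196]
eef_rot: [-0.0, 0.512, 0.859, 0.0]
force: [0.4, 1.0, -0.3]
grip_width: 0.0441
cm [ 0.02 -0.03 19.4 ] rad [-0.    -0.001 -0.003] deg 0.2 cur 28.4 q [-0.64 -0.02  1.92  0.    1.25 -1.14] t 15.0
(np.float64(276.351373542625), np.float64(190.3283023722673))
```

View pics/w4c.png

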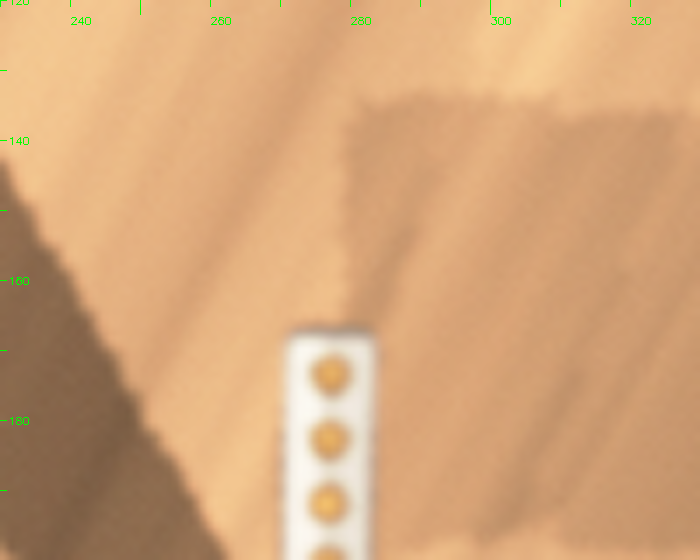

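```bash
python3 -m jog '[[0,0,5,0,0,0],[0,0,10,0,0,0],[0,0,14,0,0,0],[0,0,17,0,0,0],[0,0,18.5,0,0,0],[0,0,19.2,0,0,0],[0,0,19.2,0,0,0],[0,0,19.2,0,0,0]]'
python3 -m jog '[[0,0,0,0,0,0],[0,0,0,0,0,0],[0,0,0,0,0,0],[0,0,0,0,0,0],[0,0,0,0,0,0],[0,0,0,0,0,0],[0,0,0,0,0,0]]' -1 20
python3 -m jog '[[0,0,-2,0,0,0],[0,0,-6,0,0,0],[0,0,-10,0,0,0],[0,0,-14,0,0,0],[0,0,-14,0,0,0]]'
python3 - <<'E'
from h import *
go(.591,.273,.13,28)
go(.591,.273,.13,0)
p,d=robot.camera("wrist");cv2.imwrite("pics/w5.png",p[:,:,::-1])
E
```

```text
clock: 15.85
tool_pos: [0.4323, -0.1757, 0.0052]
eef_rot: [0.0, 0.511, 0.86, -0.0]
force: [0.6, -0.6, 0.3]
grip_width: 0.0443
clock: 16.55
tool_pos: [0.4318, -0.1753, 0.0052]
eef_rot: [0.0, 0.511, 0.86, -0.0]
force: [-0.4, 1.1, 6.9]
grip_width: 0.0139
clock: 17.05
tool_pos: [0.4346, -0.1772, 0.15]
eef_rot: [0.005, 0.511, 0.86, -0.001]
force: [0.3, -0.8, -0.4]
grip_width: 0.0131
cm [32.06 35.28  1.86] rad [0.004 0.009 0.01 ] deg -0.6 cur 28.6 q [-0.64  0.04  1.96  0.    1.14 -1.14] t 17.05
cm [32.06 35.28  1.86] rad [0.007 0.008 0.499] deg -28.6 cur 28.6 q [-0.64  0.04  1.96  0.    1.14 -1.14] t 17.05
```

View pics/w5.png

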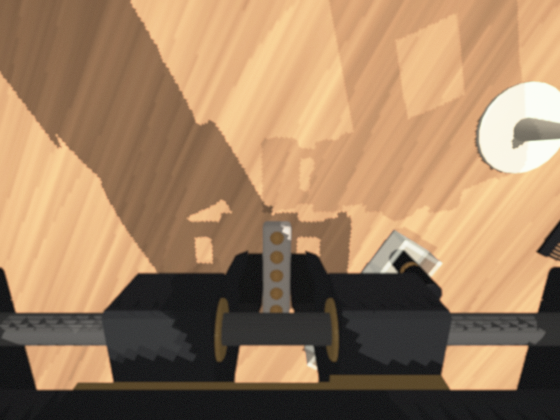

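```bash
python3 -m jog '[[32,35.2,0,0,0,0],[32,35.2,0,0,0,0],[32,35.2,0,0,0,0],[32,35.2,0,0,0,0],[32,35.2,0,0,0,0],[32,35.2,0,0,0,0],[32,35.2,0,0,0,0],[32,35.2,0,0,0,0]]'
python3 -m jog '[[0,0,0,0,0,0]]'
python3 - <<'E'
from h import *
go(.591,.273,.13,28)
E
```

```text
clock: 17.9
tool_pos: [0.5616, 0.2047, 0.1421]
eef_rot: [-0.001, 0.511, 0.86, -0.001]
force: [1.5, -0.7, -0.1]
grip_width: 0.0132
clock: 18.0
tool_pos: [0.5622, 0.2079, 0.1422]
eef_rot: [-0.001, 0.508, 0.861, -0.0]
force: [-0.0, -0.1, 0.0]
grip_width: 0.0135
cm [4.3  5.67 1.22] rad [-0.001 -0.002  0.015] deg -0.9 cur 28.9 q [ 0.16  0.34  1.62  0.    1.19 -0.35] t 18.0
```

```bash
python3 -m jog '[[3,4,1,0,0,0],[4.3,5.7,1.2,0,0,0],[4.3,5.7,4,0,0,0],[4.3,5.7,6,0,0,0],[4.3,5.7,6,0,0,0]]'
python3 - <<'E'
from h import *
go(.592,.273,.02,28)
p,d=robot.camera("scene");cv2.imwrite("pics/s7.png",p[:,:,::-1])
crop("pics/s7.png",320,130,450,230,6,"pics/s7c.png")
u,v=proj("scene",(.592,.273,.042));print((u-320)*6,(v-130)*6)
E
```

```text
clock: 18.5
tool_pos: [0.5881, 0.2664, 0.0788]
eef_rot: [-0.004, 0.511, 0.86, -0.004]
force: [-0.6, -0.0, 0.8]
grip_width: 0.0131
cm [0.38 0.71 5.88] rad [-0.01  -0.002  0.01 ] deg -0.6 cur 28.6 q [ 0.24  0.51  1.52 -0.    1.12 -0.26] t 18.5
383.8821710551342 386.9401731601221
```

View pics/s7c.png

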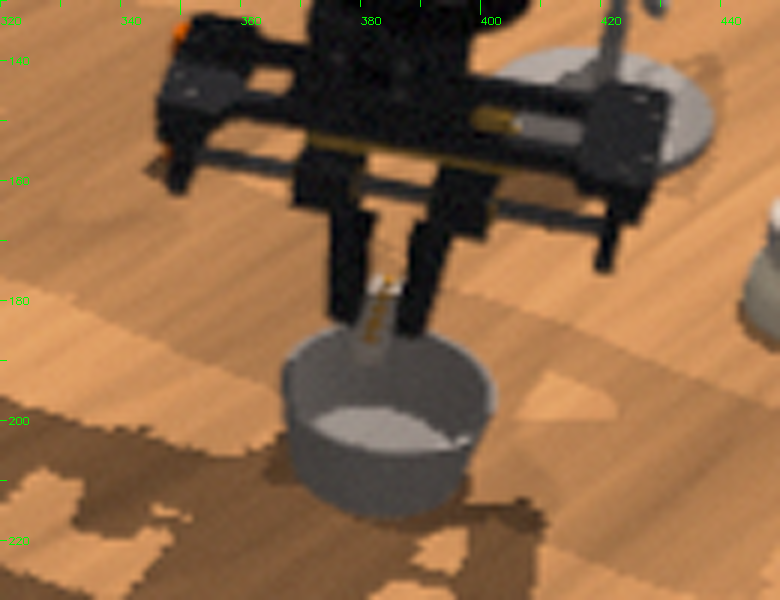

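```bash
python3 -m jog '[[0.4,0.6,1,0,0,0],[0.4,0.6,1,0,0,0],[0.4,0.6,3,0,0,0],[0.4,0.6,5,0,0,0],[0.4,0.6,5.7,0,0,0],[0.4,0.6,5.7,0,0,0],[0.4,0.6,5.7,0,0,0]]'
python3 -m jog '[[0,0,0,0,0,0],[0,0,0,0,0,0],[0,0,0,0,0,0],[0,0,0,0,0,0],[0,0,0,0,0,0]]' -0.4
```

```text
clock: 19.25
tool_pos: [0.5962, 0.2744, 0.0288]
eef_rot: [0.001, 0.511, 0.86, 0.001]
force: [-0.0, -0.1, -0.7]
grip_width: 0.0133
clock: 19.75
tool_pos: [0.5955, 0.2743, 0.0279]
eef_rot: [0.0, 0.511, 0.86, 0.0]
force: [-0.2, 0.4, -0.0]
grip_width: 0.0262
```

```bash
python3 -m jog '[[0,0,-3,0,0,0],[0,0,-8,0,0,0],[0,0,-13,0,0,0],[0,0,-16,0,0,0],[0,0,-18,0,0,0],[0,0,-18,0,0,0]]'
python3 - <<'E'
from h import *
a=np.degrees(np.arctan2(.1543-.1824,.4418-.4066));print(a)
go(.4203,.1606,.19,a+90)
p,d=robot.camera("wrist");cv2.imwrite("pics/w6.png",p[:,:,::-1])
p,d=robot.camera("scene");cv2.imwrite("pics/s8.png",p[:,:,::-1])
crop("pics/s8.png",330,160,430,235,7,"pics/s8c.png")
E
```

```text
clock: 20.35
tool_pos: [0.5975, 0.2748, 0.212]
eef_rot: [0.003, 0.511, 0.86, 0.003]
force: [0.2, -0.8, 1.0]
grip_width: 0.0264
-38.60020795015746
cm [ -1.54 -21.04   2.05] rad [ 0.007  0.003 -0.398] deg 22.8 cur 28.6 q [ 0.25  0.38  1.42  0.    1.34 -0.25] t 20.35
```

View pics/s8c.png

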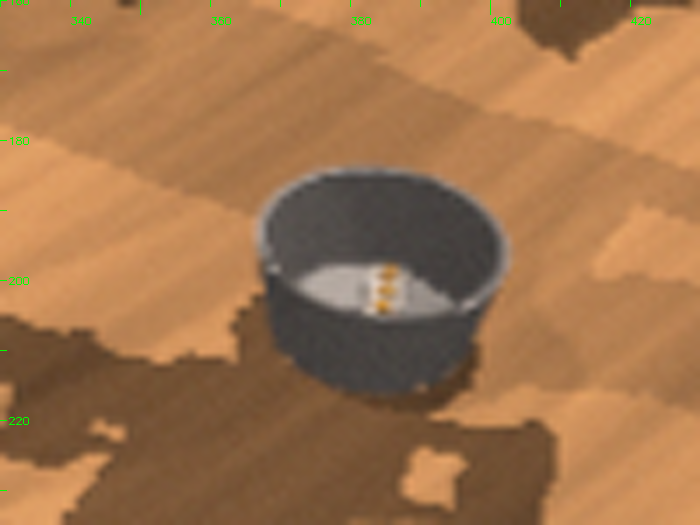

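```bash
python3 -m jog '[[-1.5,-21,2,0,0,-0.398],[-1.5,-21,2,0,0,-0.398],[-1.5,-21,2,0,0,-0.398],[-1.5,-21,2,0,0,-0.398],[-1.5,-21,2,0,0,-0.398],[-1.5,-21,2,0,0,-0.398],[-1.5,-21,2,0,0,-0.398]]' 0.25
python3 - <<'E'
from h import *
go(.4203,.1606,.004,51.2)
print(proj("wrist",(.4203,.1606,.018)))
p,d=robot.camera("wrist");cv2.imwrite("pics/w7.png",p[:,:,::-1])
crop("pics/w7.png",230,130,330,220,7,"pics/w7c.png")
E
```

```text
clock: 21.15
tool_pos: [0.4192, 0.1608, 0.1876]
eef_rot: [0.0, 0.331, 0.944, 0.0]
force: [-0.0, -0.4, 0.3]
grip_width: 0.0551
cm [-0.09  0.05 18.36] rad [0.001 0.    0.003] deg -0.2 cur 51.4 q [ 0.1  -0.05  1.96  0.    1.23 -0.8 ] t 21.15
(np.float64(276.93183522716896), np.float64(194.95122138521106))
```

View pics/w7c.png

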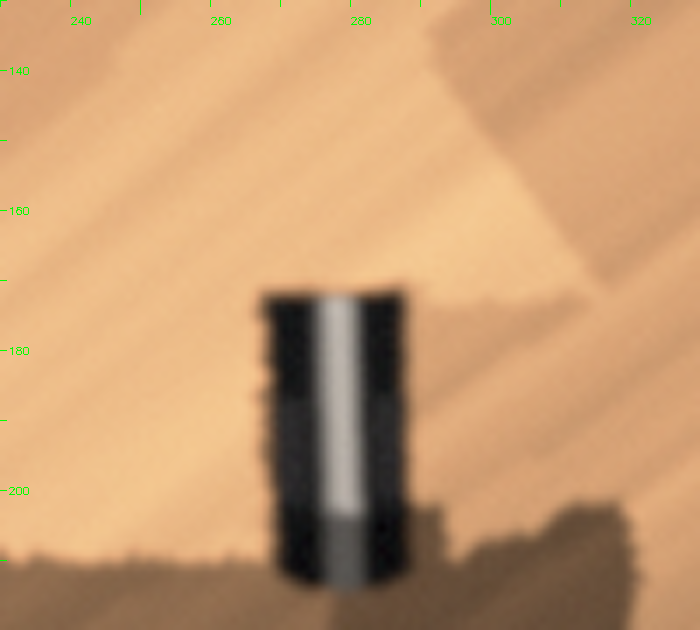

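```bash
python3 -m jog '[[0,0.1,5,0,0,0],[0,0.1,10,0,0,0],[0,0.1,14,0,0,0],[0,0.1,16.5,0,0,0],[0,0.1,18.2,0,0,0],[0,0.1,18.2,0,0,0],[0,0.1,18.2,0,0,0]]'
python3 -m jog '[[0,0,0,0,0,0],[0,0,0,0,0,0],[0,0,0,0,0,0],[0,0,0,0,0,0],[0,0,0,0,0,0],[0,0,0,0,0,0],[0,0,0,0,0,0]]' -1 20
python3 -m jog '[[0,0,-2,0,0,0],[0,0,-6,0,0,0],[0,0,-10,0,0,0],[0,0,-14,0,0,0],[0,0,-14,0,0,0],[0,0,-14,0,0,0]]'
python3 - <<'E'
from h import *
go(.594,.273,.13,28)
p,d=robot.camera("wrist");cv2.imwrite("pics/w8.png",p[:,:,::-1])
E
```

```text
clock: 21.9
tool_pos: [0.4197, 0.1617, 0.0056]
eef_rot: [-0.0, 0.33, 0.944, -0.0]
force: [0.7, -0.1, 0.6]
grip_width: 0.0552
clock: 22.6
tool_pos: [0.4193, 0.1614, 0.0062]
eef_rot: [0.0, 0.331, 0.944, 0.0]
force: [-1.1, -0.2, 6.2]
grip_width: 0.0219
clock: 23.2
tool_pos: [0.4193, 0.1614, 0.1463]
eef_rot: [0.001, 0.331, 0.944, 0.0]
force: [-0.6, -0.5, -0.8]
grip_width: 0.0217
cm [-6.68 19.62  1.66] rad [0.002 0.001 0.408] deg -23.4 cur 51.4 q [ 0.1   0.    2.   -0.    1.13 -0.79] t 23.2
```

View pics/w8.png

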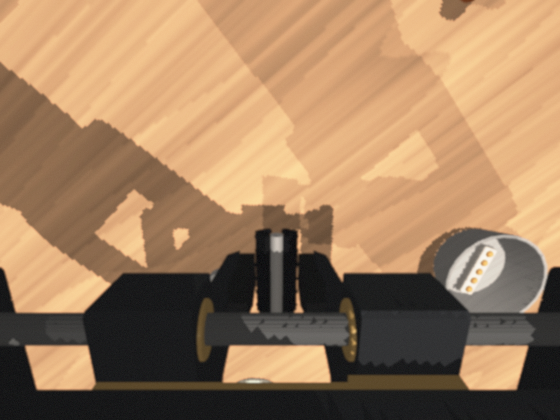

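```bash
python3 -m jog '[[-6.7,19.6,1.5,0,0,0.408],[-6.7,19.6,1.5,0,0,0.408],[-6.7,19.6,1.5,0,0,0.408],[-6.7,19.6,1.5,0,0,0.408],[-6.7,19.6,1.5,0,0,0.408],[-6.7,19.6,1.5,0,0,0.408],[-6.7,19.6,1.5,0,0,0.408]]'
python3 - <<'E'
from h import *
go(.594,.273,.032,28)
E
```

```text
clock: 23.95
tool_pos: [0.5916, 0.272, 0.1287]
eef_rot: [-0.001, 0.515, 0.857, -0.002]
force: [0.7, 0.0, -0.8]
grip_width: 0.0217
cm [-0.03  0.3   9.67] rad [-0.004 -0.001  0.001] deg -0.0 cur 28.0 q [ 0.25  0.46  1.49 -0.    1.2  -0.24] t 23.95
```

```bash
python3 -m jog '[[0,0,0,0,0,0],[0,0.1,3,0,0,0],[0,0.1,6,0,0,0],[0,0.1,8.5,0,0,0],[0,0.1,9.5,0,0,0],[0,0.1,9.5,0,0,0],[0,0.1,9.5,0,0,0]]'
python3 -m jog '[[0,0,0,0,0,0],[0,0,0,0,0,0],[0,0,0,0,0,0],[0,0,0,0,0,0],[0,0,0,0,0,0]]' -0.25
python3 -m jog '[[0,0,-3,0,0,0],[0,0,-8,0,0,0],[0,0,-13,0,0,0],[0,0,-16,0,0,0],[0,0,-17,0,0,0],[0,0,-17,0,0,0]]'
python3 - <<'E'
from h import *
go(.4567,.065,.19,28)
p,d=robot.camera("scene");cv2.imwrite("pics/s9.png",p[:,:,::-1])
crop("pics/s9.png",330,160,430,235,7,"pics/s9c.png")
p,d=robot.camera("top");cv2.imwrite("pics/t9.png",p[:,:,::-1])
E
```

```text
clock: 24.65
tool_pos: [0.5951, 0.2732, 0.0373]
eef_rot: [0.001, 0.515, 0.857, 0.001]
force: [-0.3, 0.5, 0.4]
grip_width: 0.0214
clock: 25.15
tool_pos: [0.5945, 0.2732, 0.0359]
eef_rot: [0.0, 0.515, 0.857, 0.0]
force: [-0.4, 0.2, -0.2]
grip_width: 0.0332
clock: 25.75
tool_pos: [0.5951, 0.2734, 0.2072]
eef_rot: [0.001, 0.515, 0.857, 0.001]
force: [0.5, -0.1, 0.1]
grip_width: 0.0329
cm [-11.89 -22.02   1.66] rad [0.003 0.001 0.   ] deg -0.0 cur 28.0 q [ 0.25  0.38  1.42  0.    1.34 -0.24] t 25.75
```

View pics/s9c.png

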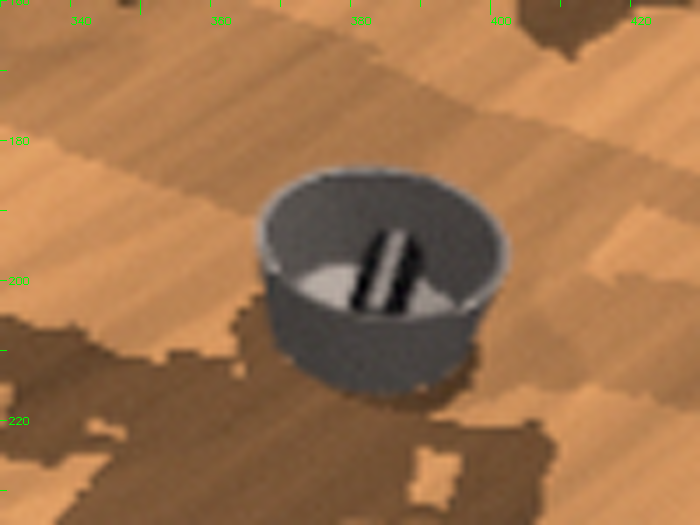

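View pics/t9.png

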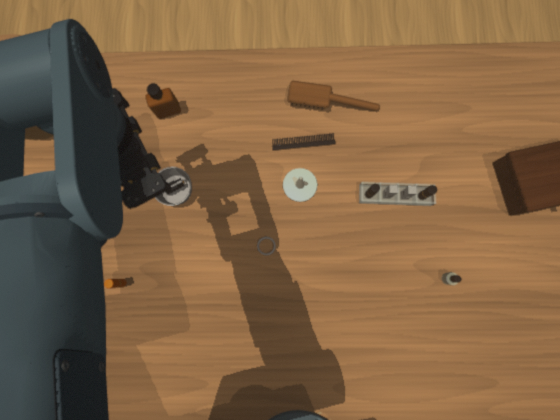

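```bash
python3 -m jog '[[-11.9,-22,1.7,0,0,0],[-11.9,-22,1.7,0,0,0],[-11.9,-22,1.7,0,0,0],[-11.9,-22,1.7,0,0,0],[-11.9,-22,1.7,0,0,0],[-11.9,-22,1.7,0,0,0],[-11.9,-22,1.7,0,0,0]]' 0.7
python3 - <<'E'
from h import *
go(.4567,.065,.004,28)
print(proj("wrist",(.4567,.065,.012)))
c=robot.camera_params("wrist")
p,d=robot.camera("wrist");cv2.imwrite("pics/w10.png",p[:,:,::-1])
crop("pics/w10.png",230,140,330,230,7,"pics/w10c.png")
print("tip",ray("scene",303,243.8,.069), "plate",ray("scene",303,264.5,.006))
E
```

```text
clock: 26.55
tool_pos: [0.4547, 0.0641, 0.1868]
eef_rot: [-0.002, 0.516, 0.857, -0.001]
force: [0.7, -0.0, 0.5]
grip_width: 0.075
cm [-0.05  0.27 18.28] rad [-0.003 -0.002 -0.002] deg 0.1 cur 27.9 q [-0.12 -0.03  1.94  0.    1.23 -0.61] t 26.55
(np.float64(279.187042447031), np.float64(193.31451344439637))
tip [ 0.59920262 -0.01463924  0.069     ] plate [ 0.60050256 -0.0152418   0.006     ]
```

View pics/w10c.png

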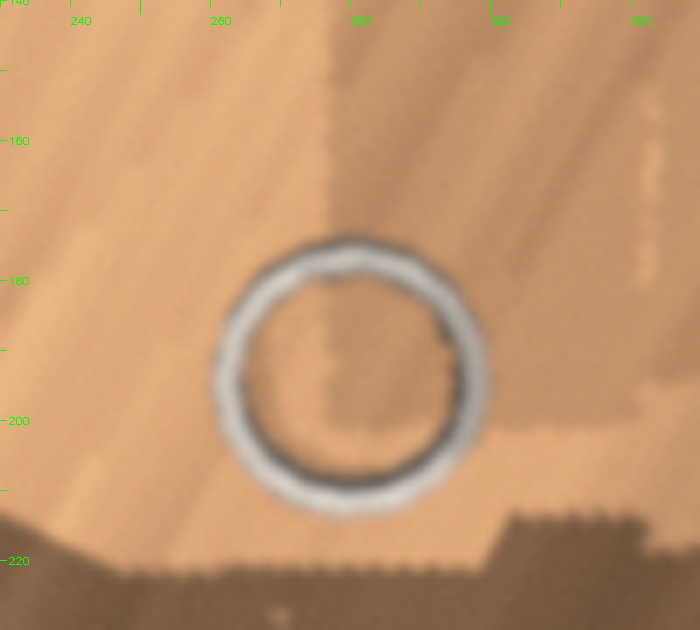

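```bash
python3 -c "
from h import *
crop('pics/s9.png',270,220,340,290,9,'pics/cone.png')"
```

```text
(no output)
```

View pics/cone.png

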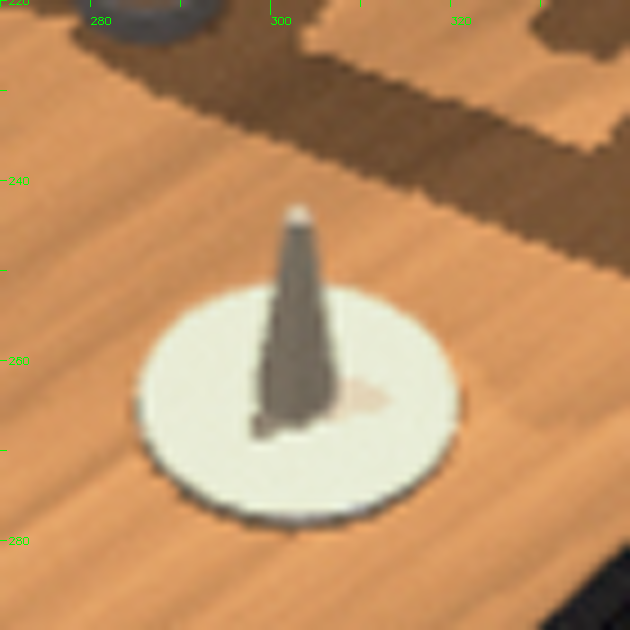

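```bash
python3 -m jog '[[-0.1,0.2,0,0,0,0],[-0.1,0.2,5,0,0,0],[-0.1,0.2,10,0,0,0],[-0.1,0.2,14,0,0,0],[-0.1,0.2,16.5,0,0,0],[-0.1,0.2,18,0,0,0],[-0.1,0.2,18,0,0,0],[-0.1,0.2,18,0,0,0]]'
python3 - <<'E'
from h import *
go(.4569,.0653,.004,28)
E
python3 -m jog '[[0,0,0.1,0,0,0],[0,0,0.1,0,0,0],[0,0,0.1,0,0,0],[0,0,0.1,0,0,0],[0,0,0.1,0,0,0],[0,0,0.1,0,0,0],[0,0,0.1,0,0,0]]' -1 15
python3 - <<'E'
from h import *
go(.4569,.0653,.004,28)
E
```

```text
clock: 27.4
tool_pos: [0.4587, 0.0656, 0.0086]
eef_rot: [-0.0, 0.514, 0.858, -0.0]
force: [-0.5, 0.5, 0.1]
grip_width: 0.0748
cm [ 0.06 -0.18  0.46] rad [-0.001 -0.     0.002] deg -0.1 cur 28.1 q [-0.12  0.3   2.02  0.    0.82 -0.61] t 27.4
clock: 28.1
tool_pos: [0.4587, 0.0647, 0.0081]
eef_rot: [0.0, 0.515, 0.857, 0.0]
force: [-0.9, -0.4, 6.9]
grip_width: 0.0407
cm [ 0.13 -0.13  0.41] rad [0.001 0.    0.   ] deg -0.0 cur 28.0 q [-0.12  0.3   2.02 -0.    0.82 -0.61] t 28.1
```

```bash
python3 -m jog '[[0,0,0,0,0,0],[0,0,0,0,0,0],[0,0,-2,0,0,0],[0,0,-5,0,0,0],[0,0,-9,0,0,0],[0,0,-12,0,0,0],[0,0,-12,0,0,0],[0,0,-12,0,0,0]]'
python3 - <<'E'
from h import *
go(.599,-.0147,.125,28)
p,d=robot.camera("wrist");cv2.imwrite("pics/w11.png",p[:,:,::-1])
p,d=robot.camera("scene");cv2.imwrite("pics/s11.png",p[:,:,::-1])
crop("pics/s11.png",210,120,340,220,6,"pics/s11c.png")
E
```

```text
clock: 28.9
tool_pos: [0.4585, 0.0648, 0.1279]
eef_rot: [0.001, 0.515, 0.857, 0.0]
force: [0.4, -0.3, -0.3]
grip_width: 0.041
cm [-13.62   8.67   0.31] rad [0.001 0.001 0.   ] deg -0.0 cur 28.0 q [-0.12  0.07  1.98 -0.    1.09 -0.61] t 28.9
```

View pics/w11.png

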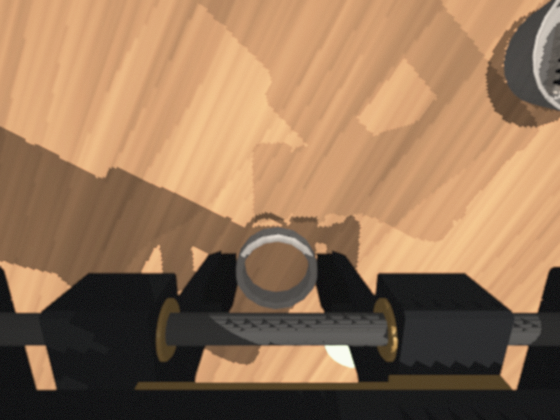

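View pics/s11c.png

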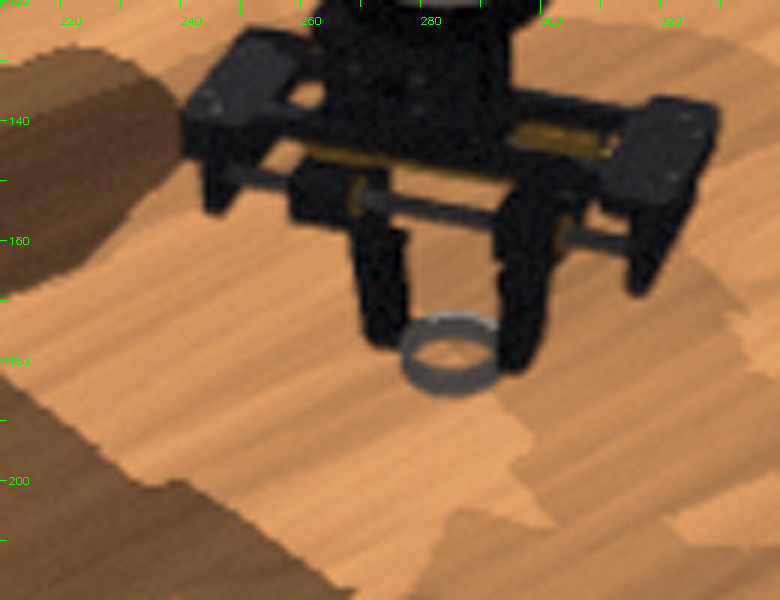

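```bash
python3 - <<'E'
from h import *
for z in (.120,.126,.132): print(ray("wrist",277,267,z))
u,v=proj("scene",(.4585,.0648,.126)); print((u-210)*6,(v-120)*6)
E
python3 -m jog '[[-13.6,8.7,0.2,0,0,0],[-13.6,8.7,0.2,0,0,0],[-13.6,8.7,0.2,0,0,0],[-13.6,8.7,0.2,0,0,0],[-13.6,8.7,0.2,0,0,0],[-13.6,8.7,0.2,0,0,0]]'
python3 - <<'E'
from h import *
go(.599,-.0147,.085,28)
p,d=robot.camera("scene");cv2.imwrite("pics/s12.png",p[:,:,::-1])
crop("pics/s12.png",260,200,350,290,6,"pics/s12c.png")
E
```

```text
[0.45826481 0.06299326 0.12      ]
[0.45687373 0.06560417 0.126     ]
[0.45548265 0.06821507 0.132     ]
453.2919807810397 352.19151653366254
clock: 29.6
tool_pos: [0.597, -0.0136, 0.1238]
eef_rot: [-0.002, 0.515, 0.857, -0.001]
force: [-0.5, 0.5, -0.6]
grip_width: 0.0402
cm [-0.21  0.14  3.88] rad [-0.003 -0.003  0.   ] deg -0.0 cur 28.0 q [-0.22  0.36  1.64  0.    1.15 -0.71] t 29.6
```

View pics/s12c.png

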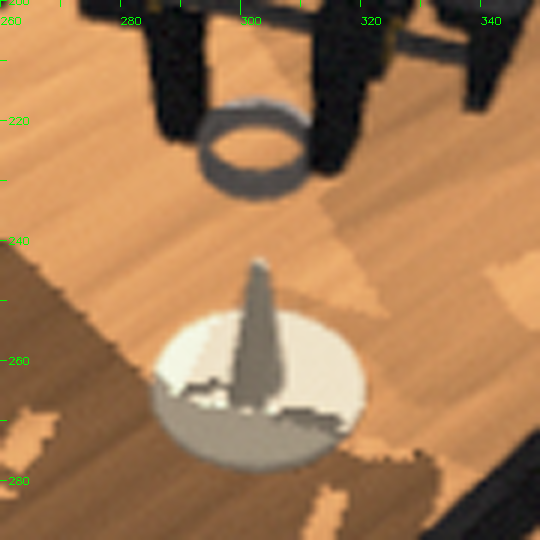

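```bash
python3 -m jog '[[-0.1,0,0,0,0,0],[-0.1,0,1.5,0,0,0],[-0.1,0,3,0,0,0],[-0.1,0,3.6,0,0,0],[-0.1,0,3.6,0,0,0],[-0.1,0,3.6,0,0,0]]'
python3 - <<'E'
from h import *
go(.599,-.0147,.022,28)
p,d=robot.camera("scene");cv2.imwrite("pics/s13.png",p[:,:,::-1])
crop("pics/s13.png",260,200,350,290,6,"pics/s13c.png")
p,d=robot.camera("wrist");cv2.imwrite("pics/w13.png",p[:,:,::-1])
E
```

```text
clock: 30.25
tool_pos: [0.5993, -0.0152, 0.0894]
eef_rot: [-0.0, 0.515, 0.857, -0.0]
force: [1.0, 0.3, -0.9]
grip_width: 0.0401
cm [ 0.06 -0.    6.74] rad [-0.001 -0.     0.   ] deg -0.0 cur 28.0 q [-0.22  0.4   1.65 -0.    1.09 -0.71] t 30.25
```

View pics/s13c.png

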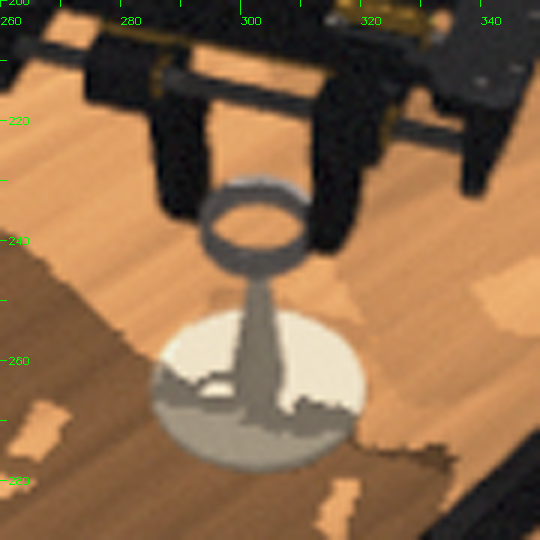

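View pics/w13.png

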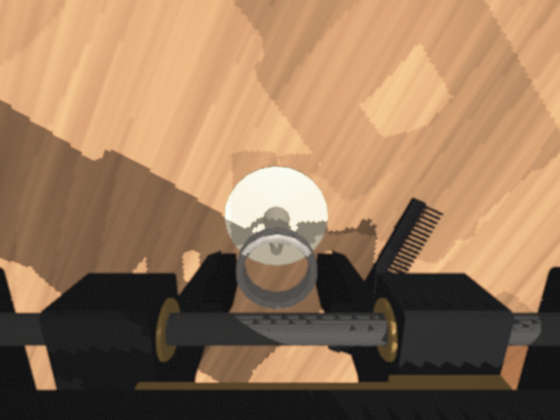

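```bash
python3 - <<'E'
from h import *
print(ray("wrist",276.5,215.5,.006), ray("wrist",276,251,.069),ray("wrist",277,267,.087))
E
```

```text
[ 0.59847023 -0.01291383  0.006     ] [ 0.5991819  -0.01501857  0.069     ] [ 0.60025206 -0.01589614  0.087     ]
```

```bash
python3 -m jog '[[0.1,0,1,0,0,0],[0.1,0,2,0,0,0],[0.1,0,3,0,0,0],[0.1,0,4,0,0,0],[0.1,0,5,0,0,0],[0.1,0,6,0,0,0],[0.1,0,6.6,0,0,0],[0.1,0,6.6,0,0,0]]'
python3 - <<'E'
from h import *
p,d=robot.camera("scene");cv2.imwrite("pics/s14.png",p[:,:,::-1])
crop("pics/s14.png",260,200,350,290,6,"pics/s14c.png")
E
```

```text
clock: 31.15
tool_pos: [0.5982, -0.0143, 0.0224]
eef_rot: [-0.001, 0.515, 0.857, -0.0]
force: [0.9, -1.1, -0.2]
grip_width: 0.0404
```

View pics/s14c.png

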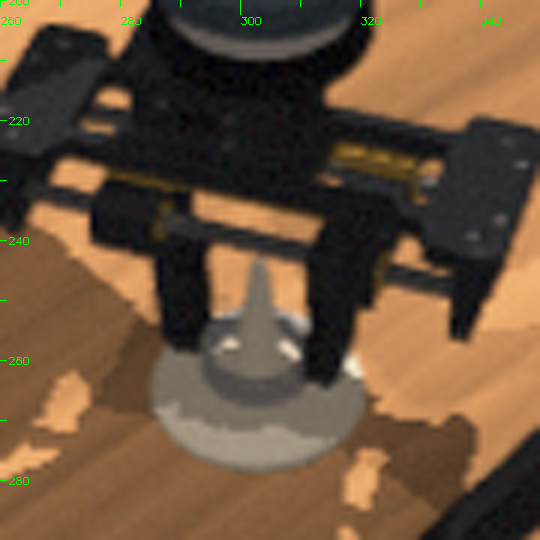

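```bash
python3 -m jog '[[0,0,0.2,0,0,0],[0,0,0.2,0,0,0],[0,0,0.2,0,0,0]]'
python3 -m jog '[[0,0,0,0,0,0],[0,0,0,0,0,0],[0,0,0,0,0,0],[0,0,0,0,0,0],[0,0,0,0,0,0]]' 0.5
python3 -m jog '[[0,0,-3,0,0,0],[0,0,-7,0,0,0],[0,0,-12,0,0,0],[0,0,-16,0,0,0],[0,0,-18,0,0,0],[0,0,-18,0,0,0]]'
python3 -m jog '[[0,20,-1,0,0,0],[0,20,-1,0,0,0],[0,20,-1,0,0,0],[0,-15,-1,0,0,0],[0,-15,-1,0,0,0],[0,-15,-1,0,0,0],[0,-15,-1,0,0,0],[0,-15,-1,0,0,0]]'
python3 - <<'E'
from h import *
p,d=robot.camera("scene");cv2.imwrite("pics/s15.png",p[:,:,::-1])
crop("pics/s15.png",260,200,350,290,6,"pics/s15c.png")
p,d=robot.camera("top");cv2.imwrite("pics/t15.png",p[:,:,::-1])
E
```

```text
clock: 31.5
tool_pos: [0.5993, -0.0144, 0.0221]
eef_rot: [0.0, 0.515, 0.857, 0.0]
force: [0.6, -0.0, -0.6]
grip_width: 0.0406
clock: 32.0
tool_pos: [0.599, -0.0144, 0.0218]
eef_rot: [0.0, 0.515, 0.857, 0.0]
force: [1.2, 0.6, -0.2]
grip_width: 0.066
clock: 32.6
tool_pos: [0.6013, -0.0148, 0.206]
eef_rot: [0.004, 0.515, 0.857, 0.001]
force: [1.0, -0.8, -0.0]
grip_width: 0.0663
clock: 33.4
tool_pos: [0.5079, -0.0616, 0.2087]
eef_rot: [-0.002, 0.515, 0.857, -0.0]
force: [-0.9, -1.2, 0.5]
grip_width: 0.0661
```

View pics/s15c.png

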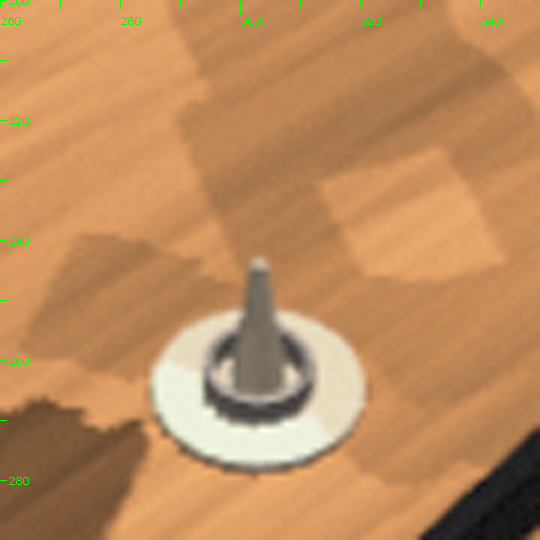

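View pics/s15.png

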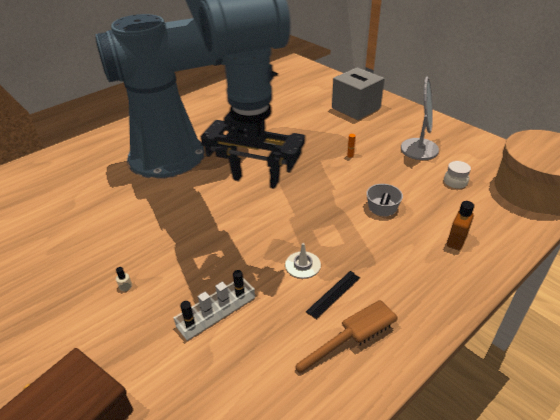

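View pics/t15.png

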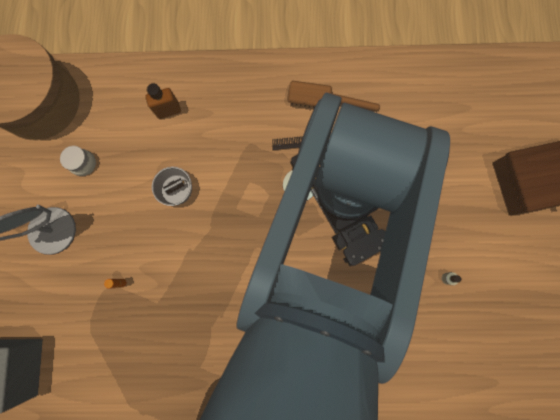

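The final pictures show the ring lying flat around the cone's foot at scene pixel (303,263), and all four lipsticks upright at about (187–238, 275–315). Both clips are in the cup at (384,200). The bottle at (123,279), the comb at (333,294) and the orange look-alike at (351,145) are unmoved, and the arm is clear of everything.

```bash
python3 -m jog '[[0,0,0,0,0,0],[0,0,0,0,0,0],[0,0,0,0,0,0]]'; python3 -c "
from bench import robot
print(robot.finish_job())"
```

```text
clock: 33.8
tool_pos: [0.5116, -0.061, 0.2111]
eef_rot: [0.0, 0.514, 0.857, 0.0]
force: [-0.8, 0.2, 0.4]
grip_width: 0.066
the job is handed in; nothing more can be done
None
```

The job is done and was handed in at about 34 s of the 134 s allowed, in the order you asked.

- **Lipsticks:** The round black lipstick is in the organizer's +60 slot and the square one is in the −20 slot. Both stand upright, cap up.
- **Hair clips:** Both are in the steel cup, with the claw clip lying on the bar slide.
- **Scarf ring:** I lowered it over the cone, and it lies flat around the foot.

**Last checks:** The final scene picture shows everything in place. The polish bottle is still upright, and it, the comb and the orange look-alike are where they were at the start. The gripper was empty and clear of everything, about 0.2 m up. In the last top picture the arm hid the organizer and most of the cone, so the final check on those comes from the scene camera alone.

**Measurements:** Positions from the different cameras mostly agreed within 2–4 mm. The highest wrist-force reading was about 7 N, while closing on the clips and the ring. No check failed.

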